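# Check the vacuum pump's oil with its dipstick

### The job

Check the oil of the blue vacuum pump: lift the yellow-handled gauge rod up and off its two hooks, push its tip down the pump's sloping steel tube until the brass collar is fully home on the mouth, and draw it right out again. Then present it for reading: hold the rod level and still with its tip over the white weigh boat, about 10 to 30 cm above the worktop, and finish while still holding it there. Do not knock the boat or the glassware and bottles about.

Things in the scene. Friction and masses are not known exactly. Their poses are not given: they have to be found in the camera images.
- gauge: gauge rod (dipstick), loose, 0.09 kg, 234 mm long. Origin: centre of its flat-sided yellow handle, 16 mm wide (own x) x 70 long (own y) x 24 high (own z): pinch across the 16 mm. Own y runs from tip to handle end. The rod's axis lies 4 mm above the origin (own z). At the start it lies level in the hooks, own z up; it balances about 85 mm from the origin towards the tip
- gauge_tip (a point): the rounded end of the gauge's steel rod (8 mm in diameter, 150 mm long from the collar), at own (0, -199, 4) mm of the gauge; its axes are the gauge's
- gauge_collar (a point): the centre of the face of the brass collar that looks to the tip, at own (0, -49, 4) mm of the gauge; collar 30 mm in diameter, 8 mm thick, 6 mm of neck between it and the handle; this face comes to rest on the tube's mouth
- guide: the pump's fixed sloping steel tube. Origin: centre of its open mouth, 150 mm above the worktop; own z points along its axis out of the mouth, 35 degrees above level; own x is level. Bore 16 mm, widening over the last 15 mm to 24 mm at the mouth (rim 32 mm across); 165 mm deep, so the collar stops the rod. Its outer 60 mm stand free of the pump's case
- pump: blue bench vacuum pump, fixed. Origin under it on the worktop, own z up. Case 130 mm (own x) x 150 mm (own y -100 to +50 mm) x 154 mm high; grey motor behind to own y = -168 mm; fittings on top up to 199 mm high at own y = -30 to -85 mm. The tube's mouth is at own (0, 100, 150) mm
- stand: fixed stand under the gauge rod. Origin: centre of its underside; base 75 x 125 mm. Two wire hooks at own y = -45 and +45 mm, open upwards, carry the rod with its axis 130 mm above the worktop; their red tips reach 155 mm high at own x = -16 mm, their posts stand at own x = +28 mm. The gauge lies along own y, handle centre at own y = about +107 mm
- boat: white plastic weigh boat, 68 x 68 x 16 mm, loose, light. Origin: centre of its underside, on the worktop
- wash: bystander, loose, to be left alone: white wash bottle, red cap and bent spout, 67 x 110 x 204 mm; origin at the centre of its underside
- flask: bystander, loose, to be left alone: large volumetric flask with a blue stopper, 80 x 80 x 237 mm; origin at the centre of its underside
- beaker: bystander, loose, to be left alone: 100 ml glass beaker, 53 x 59 x 68 mm; origin at the centre of its underside
- white_bottle: bystander, loose, to be left alone: small white bottle with a white cap, 37 x 37 x 88 mm; origin at the centre of its underside
- yellow_bottle: bystander, loose, to be left alone: small white bottle with a yellow cap, 37 x 37 x 88 mm; origin at the centre of its underside
Mind the look-alikes: they are no part of the job. Leave any black or turquoise look-alike of the boat alone.

How it is judged:
By the outcome, as a careful person would: the job done as asked, in the order asked, and still so for the second after the job is handed in, while the arm keeps its last pose, push and grip.
It also fails if it takes over 53 s, if anything falls off the work surface, if the arm or the gripper's body presses on something with over 40 N, if the wrist force passes 120 N, or if a joint passes its speed limit or range.

### The arm

A 7-joint arm with a two-finger parallel gripper is mounted at the origin on the work surface; the furniture and walls round the work are solid. World frame = base frame: x ahead of the robot, y to its left, z up, the work surface at z = 0. Lengths are in mm, angles in rad, forces in N, time in s.
With the tool pointing down it reaches from about 400 to 875 mm from the base axis. Payload 4.4 kg.
Tool frame: the origin (TCP) lies where the fingers leave the gripper's body, on its centre line; the fingertips stand 73 mm ahead of it and the grasp point (between the pads) lies 54 mm ahead of it; z points along the fingers, y is the line along which they close (so a half turn about z gives the same grasp; the last joint's range is limited). The gripper opens to 85 mm and grips with 20 to 120 N. Pads are 22 mm wide; open, the fingers measure 114 mm over their backs; the gripper's body (76 mm by 85 mm) begins 54 mm behind the grasp point. The pads swing forward as they close: fully open they stand 13 mm farther back than shut.
Start: joints at [-1.258, 0.628, 0.038, 1.517, -0.027, 0.996, -0.02], TCP at [240.354, 603.943, 303.913] pointing down, gripper open.
Joint ranges: [-3.06, 3.06], [-0.37, 2.12], [-1.25, 1.32], [0.18, 2.47], [-1.1, 4.24], [0.23, 1.98], [-2.94, 2.94]. Speed limits (rad/s): [2.57, 2.57, 3.14, 3.14, 3.14, 3.14, 3.14].

### API

Orientations are given as [roll, pitch, yaw] about the fixed x, y, z axes, in that order (R = Rz(yaw) Ry(pitch) Rx(roll)).
In Python, from cell import ctrl gives the robot as it stands.
- The arm moves only by the tool send_rows, never from a script. Its argument "rows" is a list that holds one entry, the list of rows, each a list of 6 numbers: the shift along the tool's x, y, z in cm, then the turn, a rotation vector about the tool's x, y, z in rad. In form: [[[tx, ty, tz, wx, wy, wz], ...]]. A call has 1 to 10 rows; each row is the pose to reach, as a shift and turn from the pose commanded when the call began, along the tool's axes at that moment; what a row does not reach only later rows make up. A row lasts 1/10 s, in which the tool goes at most 50 mm and 8.59 degrees, less where a joint would pass 70% of its speed; a pose out of reach is approached as far as the arm can. A call with a gripper value outside its range is refused whole. "grip" is the closure in counts, from 0 (fully open) to 255 (shut), set as the call begins (left out, the last holds). The fingers move at their own pace and stop on an object; the grip force is fixed at half the most. Time passes only in rows, so rows that repeat a pose let the fingers close. It gives the time, the measured TCP pose, the force, the opening and the grip force at its end, in the units of the state.
- ctrl.read_state(): the state, without advancing time (a new reading comes with each control period).
- ctrl.get_image(name): name is "scene" or "top"; returns a dict with "pixels" (420x560x3 uint8, red, green, blue), "fx", "fy", "cx", "cy" (pixels), "D" ([k1, k2, p1, p2, k3] as OpenCV has them; the pictures are not rectified), "extrinsics" (4x4, takes a point from camera to world coordinates). Camera axes: x right, y up, looking along -z (the intrinsics and any distortion apply to the point x, -y, -z); pixel columns grow to the right and rows downward; lengths in mm; the calibration is good to about 2 mm. A picture is of the moment at which its call begins. There is no depth.
- ctrl.finish_job(): hands the job in; it is judged then, once.
The state is a dict: "clock": time; "qpos": joint angles; "qd": joint speeds; "tau": joint torques, N m; "eef_pos": TCP position; "tool_rot": TCP orientation; "force": force on the tool from outside, world axes, zero at the start; "torque": the same for the moment, N m; "width": finger opening in mm; "gripper_force": force on a finger pad.
Only numpy, scipy, OpenCV 4.12 (cv2) and the standard library are available. Lean on these libraries where they do the work, as an engineer would, in place of code of your own. Each camera call takes 0.05 s, during which the arm holds its last target. There are 200 camera calls.

## Working session

There is one attempt and no reset: what is moved stays moved. The work goes in short steps, Python scripts to look and compute and a tool call to move; the robot and the scene stay as the last step left them, time stands still between calls to the robot, and variables do not carry over. Pictures are saved under pics/ and viewed, at most 10 in all, crops included, and the job is handed in when it is done.

Besides the shell and the picture viewer there is one more tool, called after "Emit:" by a JSON object that holds its "api" and its "payload", one argument or row to a line. send_rows: Moves the arm, as the interface text tells. Its arguments: {"type":"object","properties":{"rows":{"type":"array","items":{"type":"array","items":{"type":"array","items":{"type":"number"}}}},"grip":{"type":"number"}},"required":["rows"]}

```bash
mkdir -p pics; python3 - <<'E'
from cell import ctrl
import cv2,pickle
d={}
for n in("scene","top"):
    i=ctrl.get_image(n); d[n]=i
    cv2.imwrite(f"pics/{n}0.png",cv2.resize(i["pixels"][:,:,::-1],(800,600),interpolation=cv2.INTER_CUBIC))
    print(n,i["fx"],i["cx"],i["cy"],i["D"],i["extrinsics"])
pickle.dump(d,open("im.pkl","wb"))
print(ctrl.read_state())
E
```

```text
scene 397.5540287035232 290.5279877724922 210.1188462660961 [-0.06523692  0.          0.          0.          0.        ] [[ 7.81357986e-01  4.86850640e-01 -3.90456339e-01  1.28490454e+02]
 [-6.24025638e-01  6.17974409e-01 -4.78225503e-01 -4.70232764e+02]
 [ 8.46763286e-03  6.17320082e-01  7.86666521e-01  8.18201472e+02]
 [ 0.00000000e+00  0.00000000e+00  0.00000000e+00  1.00000000e+00]]
top 503.22576852197966 278.0089913314982 208.7934237858842 [0.01563882 0.         0.         0.         0.        ] [[ 7.79909617e-03  9.86721891e-01 -1.62231573e-01  2.88579619e+02]
 [-9.97998297e-01  1.78625580e-02  6.06657024e-02  6.17255922e+01]
 [ 6.27580475e-02  1.61433696e-01  9.84886079e-01  1.42230710e+03]
 [ 0.00000000e+00  0.00000000e+00  0.00000000e+00  1.00000000e+00]]
{'clock': 0.1, 'qpos': array([-1.25781769,  0.62925425,  0.03841501,  1.51823369, -0.02698647,
        0.99626478, -0.02000841]), 'qd': array([-8.88865934e-04, -2.76204504e-03,  1.35209755e-03, -1.23919701e-03,
        1.42446012e-05, -1.06355864e-04,  5.74789004e-04]), 'tau': array([ 3.63631298e-03, -5.64537907e+01,  1.23079218e+00, -1.93977910e+01,
        1.13498059e-02,  5.30746343e-03,  8.05921388e-06]), 'eef_pos': array([240.16661497, 603.56199998, 303.09095618]), 'tool_rot': array([-3.13994962e+00,  9.30892150e-06,  2.76283782e+00]), 'force': array([ 0.79979553, -0.2409802 , -0.07597517]), 'torque': array([-0.03595828, -0.00921857,  0.02456336]), 'gripper_force': 0.0, 'width': 85.22446874922782}
```

View pics/scene0.png

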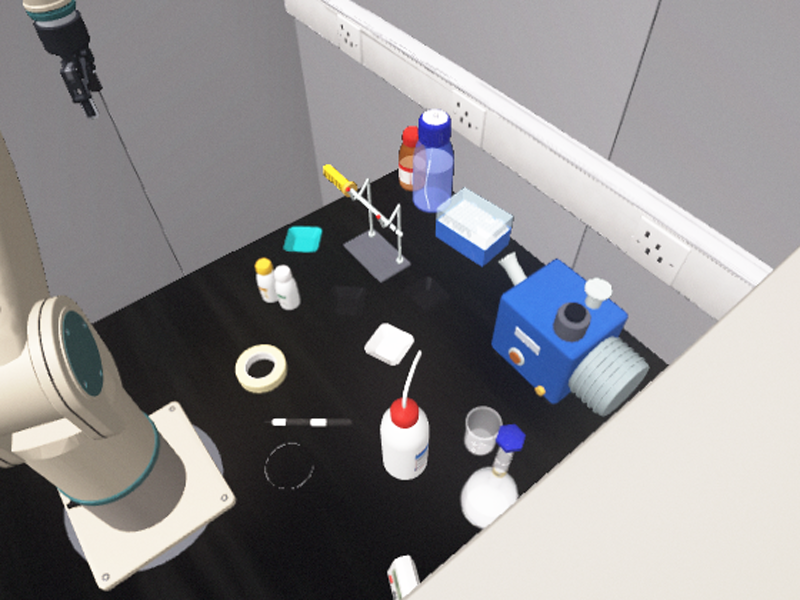

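View pics/top0.png

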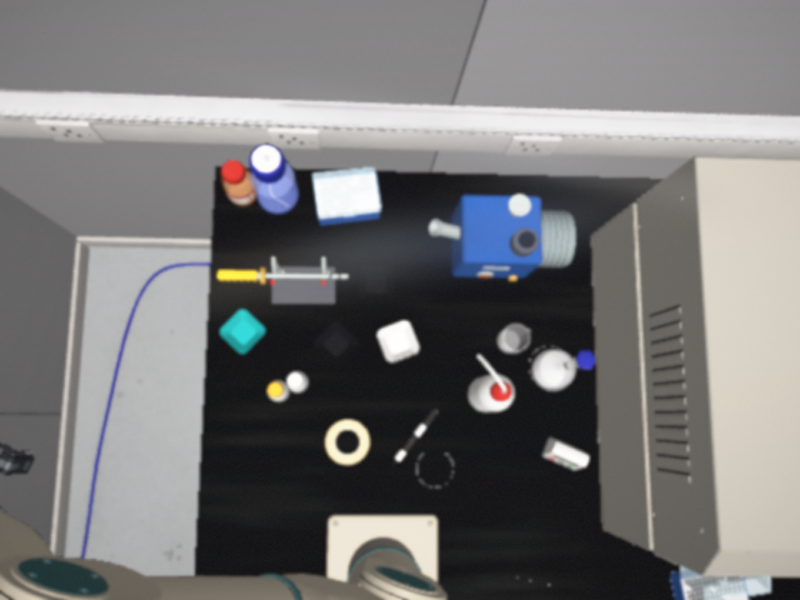

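Scene: the gauge lies at about (340-400, 180-230), the pump tube mouth at (508,258), the white boat at (390,343). Top: handle (217-262,275), tip (348,276), tube mouth (433,228). Boat candidates (top): white (398,341), turquoise (243,331), black (336,340). White fits the description, the others are look-alikes. I'll take one enlarged montage to measure from.

```bash
python3 - <<'E'
import cv2,pickle,numpy as np
d=pickle.load(open("im.pkl","rb"))
def crop(n,u,v,w=100,h=75):
    p=d[n]["pixels"][v:v+h,u:u+w,::-1]
    p=cv2.resize(p,(400,300),interpolation=cv2.INTER_CUBIC)
    for k in range(0,w,10):
        cv2.line(p,(k*4,0),(k*4,8 if k%50 else 16),(0,255,0),1)
    for k in range(0,h,10): cv2.line(p,(0,k*4),(8 if k%50 else 16,k*4),(0,255,0),1)
    cv2.putText(p,f"{n}{u},{v}",(250,290),0,.5,(0,255,255),1)
    return p
m=np.vstack([np.hstack([crop("top",148,155),crop("scene",215,105)]),np.hstack([crop("top",290,130),crop("scene",340,165)])])
cv2.imwrite("pics/m1.png",m)
m=np.vstack([np.hstack([crop("top",225,200),crop("scene",230,200)]),np.hstack([crop("top",180,225),crop("top",330,210)])])
cv2.imwrite("pics/m2.png",m)
E
```

```text
(no output)
```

View pics/m1.png

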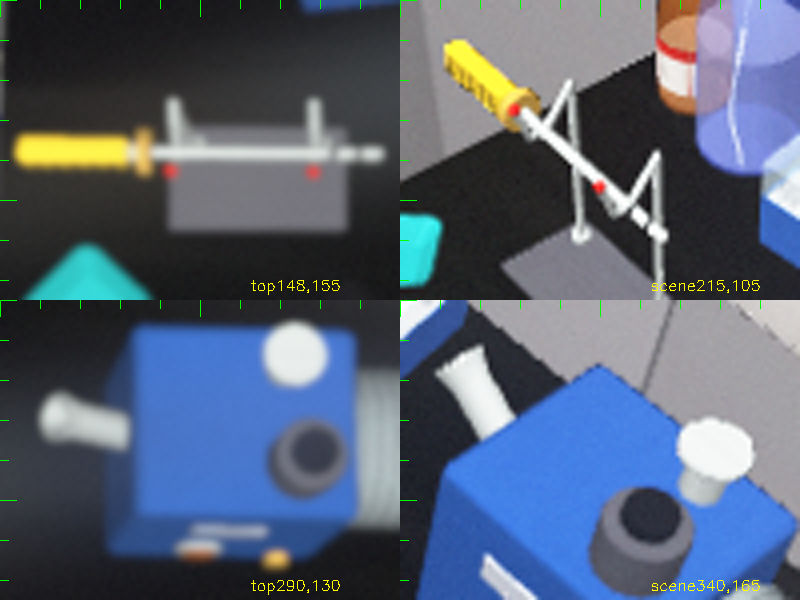

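View pics/m2.png

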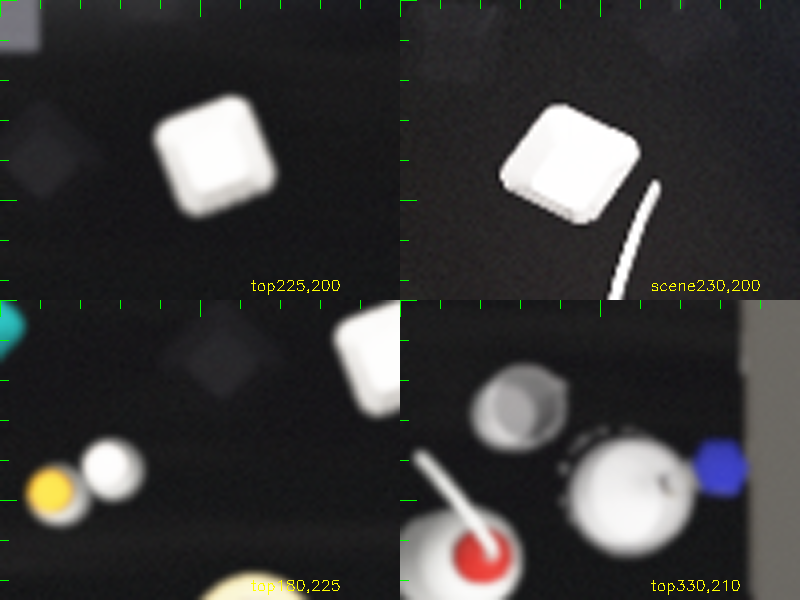

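Readings (original px): rod in top from (151.5,192.5) to (244,193.5), in scene from (227.5,118.7) to (281,164). Tube mouth top (303.3,159.5), scene (355.3,180.3). White boat at top (278.7,239.2), scene (272.5,240.7); the crop confirms it is white, and the black one beside it is faint.

```bash
cat >h.py <<'E'
import cv2,pickle,numpy as np
from scipy.optimize import least_squares
from scipy.spatial.transform import Rotation as R
def proj(im,P):
    E=im["extrinsics"];F=np.diag([1,-1,-1.])
    Rc=F@E[:3,:3].T; t=-Rc@E[:3,3]
    K=np.array([[im["fx"],0,im["cx"]],[0,im["fy"],im["cy"]],[0,0,1]])
    return cv2.projectPoints(np.array(P,float).reshape(-1,3),cv2.Rodrigues(Rc)[0],t,K,np.array(im["D"]))[0].reshape(-1,2)
def fit(d,obs,x0,yaw=True):
    """obs: (cam, own point, pixel); pose x,y,yaw on table"""
    def f(p):
        a=p[2] if yaw else 0
        return np.concatenate([proj(d[c],R.from_euler('z',a).apply(q)+[p[0],p[1],0])[0]-uv for c,q,uv in obs])
    s=least_squares(f,x0,x_scale=[10,10,.1]); return s.x,f(s.x).reshape(-1,2).round(1)
def point(d,obs,x0=(500,0,100)):
    f=lambda p:np.concatenate([proj(d[c],p)[0]-uv for c,uv in obs])
    s=least_squares(f,x0); return s.x.round(1),f(s.x).round(1)
E
python3 - <<'E'
from h import *
d=pickle.load(open("im.pkl","rb")); np.set_printoptions(suppress=True,precision=3)
M=("top",[0,100,150],[303.3,159.5]),("scene",[0,100,150],[355.3,180.3])
C=[("top",[65,50,154],[323.75,136.75]),("top",[65,-100,154],[378.75,137.75]),("top",[-65,-100,154],[379.25,183.75]),("top",[-65,50,154],[323.75,183.25]),
("scene",[65,50,154],[390,181.25]),("scene",[-65,50,154],[351.75,206.25]),("scene",[65,-100,154],[439.5,220])]
for o in(C,C+list(M)):
    p,r=fit(d,o,[650,-150,0]);print("pump",p,r.tolist()); print("mouth",R.from_euler('z',p[2]).apply([0,100,150])+[p[0],p[1],0])
print("mouth tri",point(d,[(c,uv) for c,_,uv in M]))
G=[("top",[0,35,130],[151.5,192.5]),("top",[0,-199,130],[244,193.5]),("scene",[0,35,130],[227.5,118.7]),("scene",[0,-199,130],[281,164])]
print("gauge",fit(d,G,[600,300,0]))
for q in G[:2]: print("tri",point(d,[(c,uv) for c,w,uv in G if w==q[1]]))
print("boat",fit(d,[("top",[0,0,14],[278.7,239.2]),("scene",[0,0,14],[272.5,240.7])],[500,0,0],False))
for n,h,uv in[("wash spout tip",204,[335,249.5]),("wash",60,[343,275]),("beaker",68,[360,236]),("flask",0,[387,259]),("yellow",88,[193,273]),("white",88,[207.7,267]),("bluebottle top",200,[187,113])]:
    print(n,fit(d,[("top",[0,0,h],uv)],[500,0,0],False)[0][:2])
E
```

```text
pump [ 629.156 -184.906   -0.   ] [[-0.3, -0.8], [0.9, -0.3], [1.6, 1.7], [0.0, 1.0], [-0.0, -2.9], [-2.8, -0.5], [2.8, -0.4]]
mouth [629.184 -84.906 150.   ]
pump [ 629.428 -184.896   -0.003] [[-0.2, -0.9], [0.9, -0.3], [1.5, 1.7], [-0.0, 0.8], [0.2, -3.0], [-2.7, -0.6], [2.8, -0.3], [1.1, 0.2], [-1.0, -0.7]]
mouth [629.738 -84.897 150.   ]
mouth tri (array([633.4, -83.7, 143.7]), array([ 0.4, -0.6, -0.6,  0.1]))
gauge (array([537.008, 271.189,   0.016]), array([[ 1.1,  0.7],
       [-0.3,  0. ],
       [-0.3, -2.1],
       [ 0.2,  0.3]]))
tri (array([539.9, 311.7, 117.8]), array([-0.1,  0.2,  0.2, -0.1]))
tri (array([539.5,  71.5, 132.3]), array([-0.1,  0.1,  0.1, -0. ]))
boat (array([434.227, -27.829,   0.   ]), array([[ 0.1, -0.1],
       [-0.1,  0. ]]))
wash spout tip [ 391.03  -153.574]
wash [ 334.294 -200.135]
beaker [ 440.317 -246.985]
flask [ 383.019 -339.307]
yellow [334.683 200.307]
white [350.622 162.736]
bluebottle top [729.702 217.47 ]
```

```bash
cat >g.py <<'E'
from cell import ctrl
from h import *
np.set_printoptions(suppress=True,precision=4)
def tool(tilt=0,yaw=np.pi/2):
    "tool down with its y along world x, then tilted about world x"
    return R.from_euler('x',tilt)*R.from_euler('xyz',[np.pi,0,yaw])
def delta(grasp,Rt):
    "rows numbers to bring the grasp point to a world point with orientation Rt"
    s=ctrl.read_state(); R0=R.from_euler('xyz',s["tool_rot"])
    p=np.array(grasp)-Rt.apply([0,0,54])
    print("d cm",R0.inv().apply(p-s["eef_pos"])/10,"rot",(R0.inv()*Rt).as_rotvec(),"| q",s["qpos"],"t",s["clock"],"F",s["force"],"w",s["width"])
E
python3 -c "
from g import *
delta([538,271,200],tool())"
```

```text
d cm [-39.9694 -19.8783   4.9421] rot [-0.0014  0.001   1.192 ] | q [-1.2578  0.6293  0.0384  1.5182 -0.027   0.9963 -0.02  ] t 0.1 F [ 0.7998 -0.241  -0.076 ] w 85.22446874922782
```

Emit:
{"api": "send_rows", "payload": {
  "rows": [
    [[-4,-2,0.5,0,0,0.12],[-8,-4,1,0,0,0.24],[-12,-6,1.5,0,0,0.36],[-16,-8,2,0,0,0.48],[-20,-10,2.5,0,0,0.6],[-24,-12,3,0,0,0.72],[-28,-14,3.5,0,0,0.84],[-32,-16,4,0,0,0.96],[-36,-18,4.5,0,0,1.08],[-40,-19.9,4.9,0,0,1.192]]
  ],
  "grip": 0
}}

```text
clock: 1.1
eef_pos: [539.1, 269.5, 254.3]
tool_rot: [-3.141, 0.0, 1.566]
force: [1.2, 0.4, -0.6]
width: 85.2
gripper_force: 0.0
```

```bash
python3 -c "
from g import *
delta([538,271,125],tool())"
```

```text
d cm [ 0.1495 -0.1008  7.5334] rot [-0.0009  0.0004 -0.0048] | q [-0.7222  0.6402  0.3427  1.7128 -0.2738  0.8369 -0.2621] t 1.1 F [ 1.2353  0.3781 -0.5594] w 85.22750898416064
```

Emit:
{"api": "send_rows", "payload": {
  "rows": [
    [[0.1,0,2,0,0,-0.005],[0.1,-0.1,4,0,0,-0.005],[0.1,-0.1,6,0,0,-0.005],[0.1,-0.1,7,0,0,-0.005],[0.1,-0.1,7.5,0,0,-0.005],[0.1,-0.1,7.5,0,0,-0.005]]
  ],
  "grip": 0
}}

```text
clock: 1.7
eef_pos: [537.2, 272.1, 179.5]
tool_rot: [-3.141, 0.0, 1.576]
force: [0.1, -0.2, 0.7]
width: 85.6
gripper_force: 0.0
```

```bash
python3 - <<'E'
from g import *
delta([538,271,125],tool())
a=ctrl.get_image("top")["pixels"][155:230,148:248,::-1]; b=ctrl.get_image("scene")["pixels"][85:160,205:305,::-1]
cv2.imwrite("pics/g1.png",cv2.resize(np.hstack([a,b]),(800,300),interpolation=cv2.INTER_CUBIC))
E
```

```text
d cm [-0.1134  0.0748  0.0545] rot [-0.0007  0.0004  0.0051] | q [-0.6973  0.7368  0.2956  1.7693 -0.3152  0.6829 -0.2225] t 1.7 F [ 0.1142 -0.1747  0.6595] w 85.5798496333857
```

View pics/g1.png

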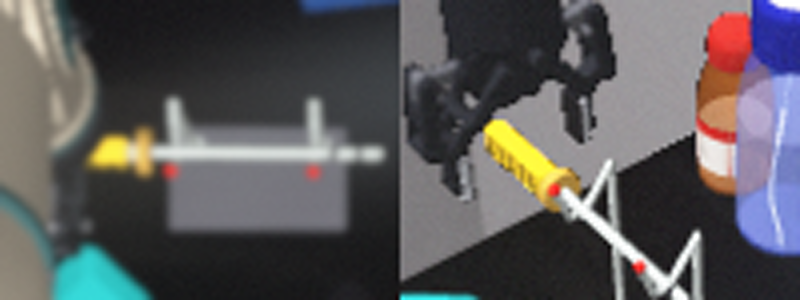

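The open fingers straddle the handle: tips at (460,195) and (577,135), handle from (490,130) to (560,185). Now I close.

Emit:
{"api": "send_rows", "payload": {
  "rows": [
    [[0,0,0,0,0,0],[0,0,0,0,0,0],[0,0,0,0,0,0],[0,0,0,0,0,0],[0,0,0,0,0,0],[0,0,0,0,0,0],[0,0,0,0,0,0],[0,0,0,0,0,0],[0,0,0,0,0,0],[0,0,0,0,0,0]]
  ],
  "grip": 255
}}

```text
clock: 2.8
eef_pos: [537.5, 272.2, 180.0]
tool_rot: [3.141, -0.0, 1.576]
force: [0.2, 0.5, 2.0]
width: 14.7
gripper_force: 60.1
```

Emit:
{"api": "send_rows", "payload": {
  "rows": [
    [[0,0,-1,0,0,0],[0,0,-2,0,0,0],[0,0,-3,0,0,0],[0,0,-4.5,0,0,0],[0,0,-6,0,0,0],[0,0,-8,0,0,0],[0,0,-10,0,0,0],[0,0,-12,0,0,0],[0,0,-12,0,0,0],[0,0,-12,0,0,0]]
  ]
}}

```text
clock: 3.8
eef_pos: [537.3, 272.2, 300.3]
tool_rot: [3.141, -0.001, 1.576]
force: [-0.7, -0.3, -1.3]
width: 14.9
gripper_force: 59.9
```

```bash
python3 - <<'E'
from g import *
delta([538,271,125],tool())
import pickle
d={n:ctrl.get_image(n) for n in("top","scene")}; pickle.dump(d,open("im2.pkl","wb"))
a=d["top"]["pixels"][150:225,165:265,::-1]; b=d["scene"]["pixels"][50:200,190:390,::-1]
a=cv2.resize(a,(800,600),interpolation=cv2.INTER_CUBIC)
cv2.imwrite("pics/g2.png",np.hstack([cv2.resize(a,(400,300)),cv2.resize(b,(400,300),interpolation=cv2.INTER_CUBIC)]))
E
```

```text
d cm [-0.1245  0.0628 12.1345] rot [ 0.0006 -0.0007  0.005 ] | q [-0.7414  0.5859  0.3635  1.6684 -0.2478  0.932  -0.28  ] t 3.8 F [-0.6755 -0.3088 -1.2607] w 14.8991554485623
```

View pics/g2.png

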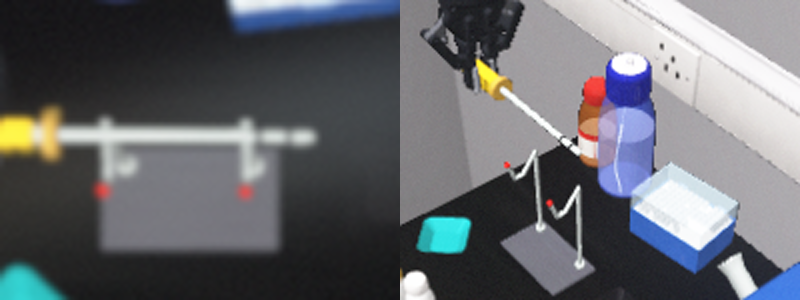

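The rod is lifted clear of the hooks: tip at top (243.8,184.2) and scene (281.5,128.5), collar at top (177.5,183.3) and scene (242.5,93).

```bash
python3 - <<'E'
from g import *
d=pickle.load(open("im2.pkl","rb"))
print(point(d,[("top",[243.8,184.2]),("scene",[281.5,128.5])]))
print(point(d,[("top",[177.5,183.3]),("scene",[242.5,93])]))
E
```

```text
(array([541.4,  71.3, 241.7]), array([ 0.1, -0.1, -0.1,  0. ]))
(array([541. , 226.3, 247.6]), array([ 0.5, -1. , -1. ,  0.3]))
```

```bash
cat >>g.py <<'E'
a35=np.array([0,np.cos(np.radians(35)),np.sin(np.radians(35))]); n35=np.array([0,-a35[2],a35[1]])
def ins(mouth,out,dip=.05,yaw=np.pi/2):
    "rod on the tube axis with its tip 'out' mm outside the mouth"
    delta(np.array(mouth)+(out+199)*a35-4*n35,tool(np.radians(35)-dip,yaw))
E
python3 -c "
from g import *
ins([630,-84.5,150],30)"
```

```text
d cm [-19.577    9.2247  -2.4806] rot [-0.0031  0.5615  0.0044] | q [-0.7412  0.5876  0.363   1.6694 -0.2478  0.932  -0.28  ] t 3.9 F [ 0.4924 -0.9461 -0.6893] w 15.047202714012041
```

Emit:
{"api": "send_rows", "payload": {
  "rows": [
    [[-2,0.9,-0.5,0,0.05,0],[-4,1.8,-1,0,0.1,0],[-6,2.8,-1.5,0,0.16,0],[-8,3.7,-2,0,0.22,0],[-10,4.6,-2.5,0,0.28,0],[-12,5.6,-2.5,0,0.34,0],[-14,6.6,-2.5,0,0.4,0],[-16,7.6,-2.5,0,0.46,0],[-18,8.5,-2.5,0,0.52,0],[-19.6,9.2,-2.5,0,0.56,0]]
  ]
}}

```text
clock: 4.9
eef_pos: [630.4, 74.0, 323.2]
tool_rot: [-3.139, -0.561, 1.572]
force: [0.8, -0.2, -1.4]
width: 15.1
gripper_force: 59.8
```

```bash
python3 - <<'E'
from g import *
ins([630,-84.5,150],30)
d={n:ctrl.get_image(n) for n in("top","scene")}; pickle.dump(d,open("im3.pkl","wb"))
a=d["top"]["pixels"][120:195,250:350,::-1]; b=d["scene"]["pixels"][125:225,300:400,::-1]
cv2.imwrite("pics/g3.png",np.hstack([cv2.resize(a[:,:],(400,300),interpolation=cv2.INTER_CUBIC),cv2.resize(b[:75],(400,300),interpolation=cv2.INTER_CUBIC)]))
E
```

```text
d cm [ 0.2601 -0.0443  0.0895] rot [-0.0032 -0.      0.0007] | q [ 0.0213  0.6323  0.0843  1.5865 -0.6952  1.1006  0.473 ] t 4.9 F [ 0.8451 -0.2017 -1.4161] w 15.081297319250716
```

View pics/g3.png

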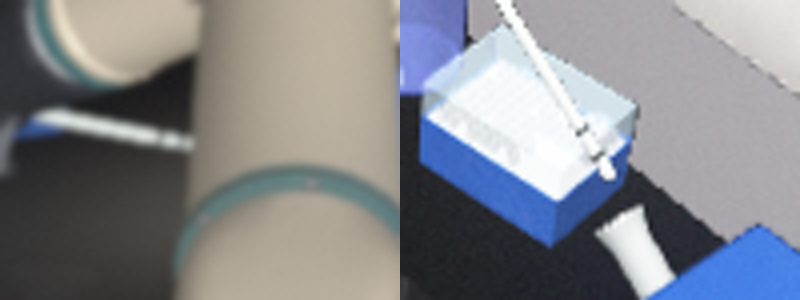

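The arm hides the tip in the top view, where the rod runs from (45,115) to (192,146) in the crop. In scene the tip is at (609,176) in the crop and the rim runs (597,232)-(643,206), so the tip looks nearly on the tube axis. I'll check with projections.

```bash
python3 - <<'E'
from g import *
d=pickle.load(open("im3.pkl","rb")); s=ctrl.read_state(); T=R.from_euler('xyz',s["tool_rot"])
g0=s["eef_pos"]+T.apply([0,0,54]); base=T*tool().inv()
tipS=np.array([352.3,169]); lineS=np.array([[326.25,125]]); lineT=np.array([[261.25,148.75],[298,156.5]])
def geo(p):
    dip,yw,ox,oy=p
    G=R.from_euler('z',yw)*base*R.from_euler('x',dip); o=g0+[ox,0,0]+G.apply([0,oy,0])
    return o+G.apply([0,-199,4]),o+G.apply([0,-49,4])
def ld(im,A,B,uv):
    P=proj(im,[A,B]); t=(P[1]-P[0])/np.linalg.norm(P[1]-P[0]); return [np.cross(t,u-P[0]) for u in uv]
def f(p):
    A,B=geo(p)
    return np.r_[proj(d["scene"],A)[0]-tipS,ld(d["scene"],A,B,lineS),ld(d["top"],A,B,lineT)]
f0=f([.05,0,0,0]);print("nominal",f0)
reg=lambda p:np.r_[f(p),np.array([p[0]-.05,p[1],p[2]/50,p[3]/50])*[20,40,10,10]]
r=least_squares(reg,[.05,0,0,0],x_scale=[.1,.1,5,5]); print(r.x,f(r.x)); print("tip,collar",geo(r.x), "nom tip",geo([.05,0,0,0])[0])
print("mouth px pred",proj(d["scene"],[630,-84.5,150]),proj(d["top"],[630,-84.5,150]))
m=np.array([630,-84.5,150]); print("axis -> 30 out scene",proj(d["scene"],m+30*a35))
E
```

```text
nominal [-2.6815  0.887   2.1466  0.5801  1.169 ]
[ 0.0127  0.0011  1.5273 -1.1416] [-0.3029  0.0629  0.7652 -0.4577 -0.4196]
tip,collar (array([631.9309, -71.1207, 171.8434]), array([632.3728,  55.1911, 252.7454])) nom tip [630.218  -66.1658 166.2051]
mouth px pred [[354.2428 179.4472]] [[304.276  159.5508]]
axis -> 30 out scene [[347.7027 168.0627]]<stdin>:10: DeprecationWarning: Arrays of 2-dimensional vectors are deprecated. Use arrays of 3-dimensional vectors instead. (deprecated in NumPy 2.0)
```

```bash
python3 -c "
from g import *
ins([629,-84.5,150],3,.03)
ins([629,-84.5,150],-145,.03)"
```

```text
d cm [-2.2456 -0.1952  0.3141] rot [-0.001   0.0239 -0.0038] | q [ 0.0226  0.6331  0.0874  1.5863 -0.6934  1.0991  0.4712] t 5.0 F [ 0.1224 -0.6971 -0.7547] w 15.260713226905068
d cm [-17.024   -0.1377   1.1116] rot [-0.001   0.0239 -0.0038] | q [ 0.0226  0.6331  0.0874  1.5863 -0.6934  1.0991  0.4712] t 5.0 F [ 0.1224 -0.6971 -0.7547] w 15.260713226905068
```

Emit:
{"api": "send_rows", "payload": {
  "rows": [
    [[-0.5,-0.1,0.1,0,0.02,0],[-1,-0.2,0.3,0,0.02,0],[-1.5,-0.2,0.3,0,0.02,0],[-2,-0.2,0.3,0,0.02,0],[-2.2,-0.2,0.3,0,0.02,0],[-2.2,-0.2,0.3,0,0.02,0]]
  ]
}}

```text
clock: 5.6
eef_pos: [628.4, 59.4, 310.6]
tool_rot: [-3.142, -0.58, 1.576]
force: [0.9, -0.5, -0.7]
width: 15.2
gripper_force: 59.8
```

```bash
python3 - <<'E'
from g import *
ins([629,-84.5,150],3,.03)
ins([629,-84.5,150],-30,.03)
b=ctrl.get_image("scene")["pixels"][135:195,310:390,::-1]
cv2.imwrite("pics/g4.png",cv2.resize(b,(800,600),interpolation=cv2.INTER_CUBIC))
E
```

```text
d cm [-0.6413  0.0531 -0.0776] rot [-0.0027  0.0011  0.0041] | q [ 0.0573  0.6495  0.0743  1.6007 -0.7116  1.096   0.5247] t 5.6 F [ 0.8764 -0.4672 -0.6946] w 15.181240642930545
d cm [-3.9396  0.04    0.0251] rot [-0.0027  0.0011  0.0041] | q [ 0.0573  0.6495  0.0743  1.6007 -0.7116  1.096   0.5247] t 5.6 F [ 0.8764 -0.4672 -0.6946] w 15.181240642930545
```

View pics/g4.png

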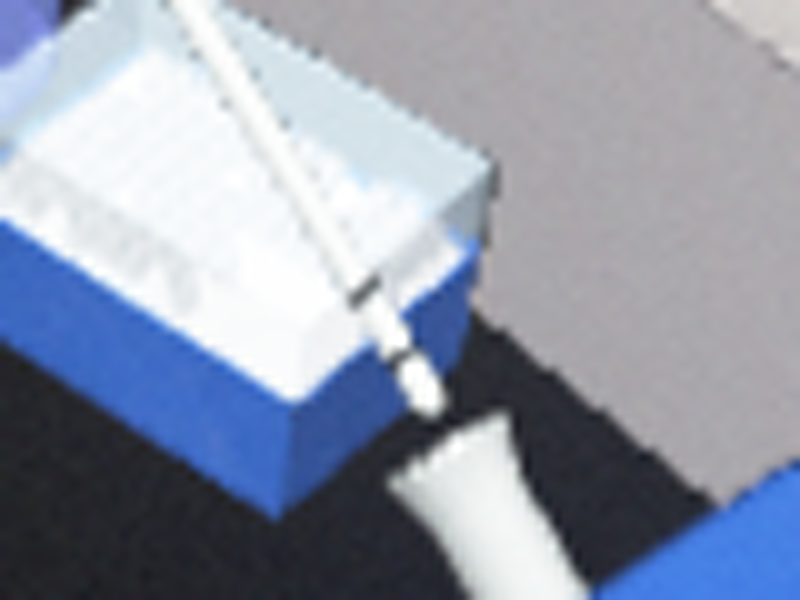

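Tip (430,412) points straight at the rim centre (450,450), about 10 mm away. I enter gently.

Emit:
{"api": "send_rows", "payload": {
  "rows": [
    [[-0.5,0,0,0,0,0.002],[-1,0,0,0,0,0.004],[-1.5,0,0,0,0,0.004],[-2,0,0,0,0,0.004],[-2.5,0,0,0,0,0.004],[-3,0,0,0,0,0.004],[-3.5,0,0,0,0,0.004],[-4,0,0,0,0,0.004],[-4,0,0,0,0,0.004]]
  ]
}}

```text
clock: 6.55
eef_pos: [628.5, 25.5, 288.0]
tool_rot: [-3.138, -0.58, 1.57]
force: [1.1, 2.4, -2.0]
width: 15.3
gripper_force: 59.6
```

```bash
python3 - <<'E'
from g import *
print(ctrl.read_state()["torque"])
ins([629,-84.5,150],-30,.03)
ins([629,-84.5,150],-150,.03)
b=ctrl.get_image("scene")["pixels"][135:195,310:390,::-1]
cv2.imwrite("pics/g5.png",cv2.resize(b,(800,600),interpolation=cv2.INTER_CUBIC))
E
```

```text
[-0.1085 -0.3273  0.0683]
d cm [ 0.1394  0.0486 -0.0054] rot [-0.0031  0.0011 -0.0008] | q [ 0.1092  0.6838  0.0764  1.6034 -0.7102  1.0938  0.5845] t 6.55 F [ 1.0845  2.4462 -1.97  ] w 15.257891394344714
d cm [-11.8548   0.0593   0.3682] rot [-0.0031  0.0011 -0.0008] | q [ 0.1092  0.6838  0.0764  1.6034 -0.7102  1.0938  0.5845] t 6.55 F [ 1.0845  2.4462 -1.97  ] w 15.257891394344714
```

View pics/g5.png

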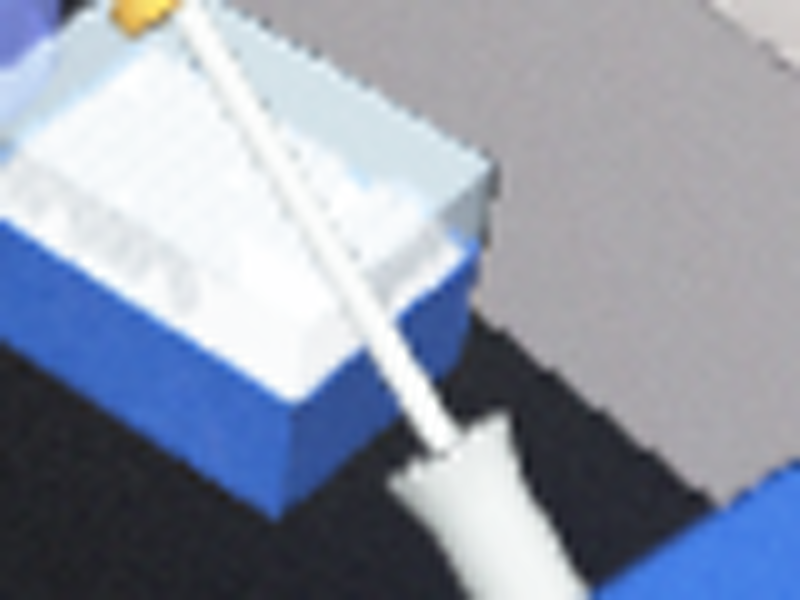

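The tip is in the tube: the rod enters at (440,445), near the rim centre. I push on with forces watched.

Emit:
{"api": "send_rows", "payload": {
  "rows": [
    [[-0.5,0,0,0,0,0],[-1,0,0,0,0,0],[-1.5,0,0.1,0,0,0],[-2,0,0.1,0,0,0],[-2.5,0,0.1,0,0,0],[-3,0,0.1,0,0,0],[-3.5,0,0.1,0,0,0],[-4,0,0.1,0,0,0],[-4.5,0,0.1,0,0,0],[-4.5,0,0.1,0,0,0]]
  ]
}}

```text
clock: 7.6
eef_pos: [628.6, -12.1, 262.5]
tool_rot: [-3.138, -0.579, 1.57]
force: [-0.0, 1.4, -3.2]
width: 15.1
gripper_force: 59.4
```

```bash
python3 - <<'E'
from g import *
print(ctrl.read_state()["torque"])
ins([629,-84.5,150],-150,.03)
E
```

```text
[-0.1305 -0.2498  0.0341]
d cm [-7.3164  0.0506  0.3009] rot [-0.0026  0.0019 -0.0009] | q [ 0.1656  0.7254  0.0785  1.5986 -0.7059  1.0916  0.6507] t 7.6 F [-0.0167  1.3678 -3.1623] w 15.075027301328962
```

Emit:
{"api": "send_rows", "payload": {
  "rows": [
    [[-0.5,0,0.1,0,0,0],[-1,0,0.1,0,0,0],[-1.5,0,0.2,0,0,0],[-2,0,0.2,0,0,0],[-2.5,0,0.2,0,0,0],[-3,0,0.2,0,0,0],[-3.5,0,0.2,0,0,0],[-4,0,0.2,0,0,0],[-4.5,0,0.2,0,0,0],[-5,0,0.2,0,0,0]]
  ]
}}

```text
clock: 8.6
eef_pos: [628.6, -51.9, 234.0]
tool_rot: [-3.139, -0.58, 1.571]
force: [0.6, 3.0, -2.2]
width: 15.1
gripper_force: 59.6
```

```bash
python3 - <<'E'
from g import *
print(ctrl.read_state()["torque"])
ins([629,-84.5,150],-150,.03)
b=ctrl.get_image("scene")["pixels"][135:195,310:390,::-1]
cv2.imwrite("pics/g6.png",cv2.resize(b,(800,600),interpolation=cv2.INTER_CUBIC))
E
```

```text
[ 0.105  -0.1519  0.0382]
d cm [-2.4236  0.0355  0.0852] rot [-0.0028  0.0005  0.0003] | q [ 0.2249  0.776   0.0799  1.5831 -0.7     1.092   0.7181] t 8.6 F [ 0.5987  2.985  -2.1502] w 15.050869147405235
```

Emit:
{"api": "send_rows", "payload": {
  "rows": [
    [[-0.4,0,0,0,0,0],[-0.8,0,0.1,0,0,0],[-1.2,0,0.1,0,0,0],[-1.5,0,0.1,0,0,0],[-1.8,0,0.1,0,0,0],[-1.8,0,0.1,0,0,0]]
  ]
}}

```text
clock: 9.25
eef_pos: [628.6, -67.0, 223.1]
tool_rot: [-3.139, -0.579, 1.57]
force: [1.4, 1.5, -3.0]
width: 15.4
gripper_force: 59.6
```

Emit:
{"api": "send_rows", "payload": {
  "rows": [
    [[-0.1,0,0,0,0,0],[-0.2,0,0,0,0,0],[-0.3,0,0,0,0,0],[-0.4,0,0,0,0,0]]
  ]
}}

```text
clock: 9.65
eef_pos: [628.6, -69.5, 221.3]
tool_rot: [-3.139, -0.58, 1.571]
force: [1.0, 1.5, -1.2]
width: 14.9
gripper_force: 59.6
```

Emit:
{"api": "send_rows", "payload": {
  "rows": [
    [[-0.1,0,0,0,0,0],[-0.2,0,0,0,0,0],[-0.2,0,0,0,0,0]]
  ]
}}

```text
clock: 9.95
eef_pos: [628.7, -70.3, 220.7]
tool_rot: [-3.139, -0.582, 1.572]
force: [-1.0, 4.6, 1.4]
width: 14.7
gripper_force: 59.8
```

Emit:
{"api": "send_rows", "payload": {
  "rows": [
    [[-0.1,0,0,0,0,0],[-0.2,0,0,0,0,0],[-0.2,0,0,0,0,0]]
  ]
}}

```text
clock: 10.25
eef_pos: [628.7, -70.6, 220.5]
tool_rot: [-3.139, -0.585, 1.573]
force: [-0.7, 6.5, 5.4]
width: 15.2
gripper_force: 60.1
```

Emit:
{"api": "send_rows", "payload": {
  "rows": [
    [[-0.1,0,0,0,0,0],[-0.2,0,0,0,0,0],[-0.2,0,0,0,0,0]]
  ]
}}

```text
clock: 10.55
eef_pos: [628.8, -70.7, 220.5]
tool_rot: [-3.139, -0.588, 1.574]
force: [-2.0, 9.2, 9.9]
width: 15.2
gripper_force: 60.4
```

```bash
python3 - <<'E'
from g import *
print(ctrl.read_state()["torque"])
ins([629,-84.5,150],-150,.03)
b=ctrl.get_image("scene")["pixels"]
cv2.imwrite("pics/g7.png",cv2.resize(b[135:195,310:390,::-1],(800,600),interpolation=cv2.INTER_CUBIC))
h=cv2.cvtColor(b,cv2.COLOR_RGB2HSV)[140:200,320:380]
m=(h[...,0]>12)&(h[...,0]<35)&(h[...,1]>80)&(h[...,2]>90)
ys,xs=np.nonzero(m); print(len(xs),xs.min()+320,xs.max()+320,ys.min()+140,ys.max()+140)
for r in range(165,190): print(''.join('Y' if m[r-140,c-320] else '.' for c in range(335,370)),r)
E
```

```text
[1.8801 0.4127 0.0986]
d cm [-0.1077  0.0218 -0.014 ] rot [-0.0042 -0.0068  0.003 ] | q [ 0.2558  0.8035  0.0782  1.5694 -0.6982  1.099   0.7514] t 10.55 F [-1.969   9.221   9.8767] w 15.237736447452344
247 331 358 147 182
............YY..................... 165
...........YYYYY................... 166
........Y.YYYYYYY.................. 167
........YYYYYYYYY.................. 168
.......YYYYYYYYYYY................. 169
......YYYYYYYYYYYYY................ 170
.......YYYYYYYYYYYY................ 171
.......YYYYYYYYYYYY................ 172
........YYYYYYYYYY................. 173
.........YYYYYYY.....YYY........... 174
.........YYYYYY....YYYYY........... 175
..........YYY......YYYYY........... 176
.................YYYYYYY........... 177
..............YYYYYYYY............. 178
............YYYYYYYY............... 179
............YYYYYYY................ 180
............YYYYY.................. 181
.............YYY................... 182
................................... 183
................................... 184
................................... 185
................................... 186
................................... 187
................................... 188
................................... 189
```

Collar reads flush at the rim (350-358, 175-182) and motion has stalled. A touch more push with a slight tilt will seat it squarely.

Emit:
{"api": "send_rows", "payload": {
  "rows": [
    [[-0.1,0,0,0,0.01,0],[-0.2,0,0,0,0.015,0],[-0.4,0,0,0,0.02,0],[-0.4,0,0,0,0.02,0]]
  ]
}}

```text
clock: 11.0
eef_pos: [628.8, -72.4, 220.3]
tool_rot: [-3.14, -0.612, 1.576]
force: [-3.3, 9.9, 18.4]
width: 15.4
gripper_force: 61.3
```

```bash
python3 - <<'E'
from g import *
print(ctrl.read_state()["torque"])
ins([629,-84.5,150],-150,.03)
b=ctrl.get_image("scene")["pixels"]
h=cv2.cvtColor(b,cv2.COLOR_RGB2HSV)
m=(h[...,0]>12)&(h[...,0]<35)&(h[...,1]>80)&(h[...,2]>90)
for r in range(172,186): print(''.join('Y' if m[r,c] else '.' for c in range(335,370)),r)
E
```

```text
[2.8934 0.9045 0.1724]
d cm [0.0364 0.0161 0.0641] rot [-0.0047 -0.0313  0.0044] | q [ 0.2718  0.8116  0.0684  1.5629 -0.7082  1.115   0.7645] t 11.0 F [-3.2801  9.8983 18.3616] w 15.438888014191615
........YYYYYYYYYYY................ 172
........YYYYYYYYYYY................ 173
.........YYYYYYY.....YYY........... 174
.........YYYYYY.....YYYY........... 175
..........YYY......YYYYY........... 176
.................YYYYYYY........... 177
..............YYYYYYYY............. 178
............YYYYYYYYY.............. 179
............YYYYYYY................ 180
............YYYYYY................. 181
.............YYY................... 182
................................... 183
................................... 184
................................... 185
```

Seated: about 19 N axial and the collar no longer moves. Now I withdraw along the axis.

Emit:
{"api": "send_rows", "payload": {
  "rows": [
    [[0.3,0,0,0,-0.02,0],[0.8,0,0,0,-0.02,0],[1.5,0,0,0,-0.02,0],[2.5,0,0,0,-0.02,0],[3.5,0,0,0,-0.02,0],[4.5,0,0,0,-0.02,0],[5.5,0,0,0,-0.02,0],[6.5,0,0,0,-0.02,0],[7.5,0,0,0,-0.02,0],[8.5,0,0,0,-0.02,0]]
  ]
}}

```text
clock: 12.05
eef_pos: [628.6, -7.1, 264.4]
tool_rot: [-3.139, -0.58, 1.571]
force: [0.1, -0.1, -2.5]
width: 15.1
gripper_force: 59.7
```

```bash
python3 -c "
from g import *
print(ctrl.read_state()['torque'])
ins([629,-84.5,150],60,.02)"
```

```text
[-0.5823 -0.0994  0.0361]
d cm [13.0936  0.043  -0.471 ] rot [-0.0027  0.0109  0.0003] | q [ 0.159   0.7217  0.0772  1.6008 -0.7081  1.0897  0.6458] t 12.05 F [ 0.1391 -0.0964 -2.5315] w 15.086628642463019
```

Emit:
{"api": "send_rows", "payload": {
  "rows": [
    [[1,0,-0.1,0,0,0],[2.5,0,-0.1,0,0,0],[4,0,-0.2,0,0,0],[5.5,0,-0.2,0,0,0],[7,0,-0.3,0,0,0],[8.5,0,-0.3,0,0,0],[10,0,-0.4,0,0,0],[11.5,0,-0.4,0,0,0],[13,0,-0.5,0,0,0],[13.5,0,-0.5,0,0,0]]
  ]
}}

```text
clock: 13.05
eef_pos: [628.7, 104.7, 343.5]
tool_rot: [-3.141, -0.581, 1.574]
force: [0.4, -0.2, -0.6]
width: 14.9
gripper_force: 59.8
```

```bash
python3 -c "
from g import *
print(ctrl.read_state()['torque'])
delta([434,-28+199,200],tool(-.02))"
```

```text
[-0.6441 -0.009   0.0012]
d cm [  0.775  -19.4368  11.2356] rot [-0.0016 -0.6014  0.0037] | q [-0.0142  0.6073  0.0749  1.5807 -0.71    1.1091  0.4289] t 13.05 F [ 0.381  -0.226  -0.6042] w 14.85471093789075
```

Emit:
{"api": "send_rows", "payload": {
  "rows": [
    [[0.1,-2,0.5,0,-0.06,0],[0.1,-4,1,0,-0.12,0],[0.2,-6,1.5,0,-0.18,0],[0.2,-8,2.5,0,-0.24,0],[0.3,-10,4,0,-0.3,0],[0.4,-12,5.5,0,-0.36,0],[0.5,-14,7,0,-0.42,0],[0.6,-16,8.5,0,-0.48,0],[0.7,-18,10,0,-0.54,0],[0.8,-19.4,11,0,-0.6,0]]
  ]
}}

```text
clock: 14.05
eef_pos: [432.7, 169.4, 254.3]
tool_rot: [-3.138, 0.022, 1.572]
force: [-0.0, 1.0, -1.1]
width: 15.4
gripper_force: 59.8
```

Emit:
{"api": "send_rows", "payload": {
  "rows": [
    [[0,0,0,0,0,0],[0,0,0,0,0,0],[0,0,0,0,0,0],[0,0,0,0,0,0],[0,0,0,0,0,0]]
  ]
}}

```text
clock: 14.55
eef_pos: [435.1, 168.1, 255.1]
tool_rot: [-3.14, 0.019, 1.57]
force: [0.5, -0.1, -0.4]
width: 15.1
gripper_force: 59.8
```

```bash
python3 - <<'E'
from g import *
delta([434,-28+199,200],tool(-.02))
d={n:ctrl.get_image(n) for n in("top","scene")}; pickle.dump(d,open("im4.pkl","wb"))
a=d["top"]["pixels"][195:270,180:320,::-1]; b=d["scene"]["pixels"][150:285,180:320,::-1]
cv2.imwrite("pics/g8.png",np.vstack([cv2.resize(a,(560,300),interpolation=cv2.INTER_CUBIC),cv2.resize(b[:75],(560,300),interpolation=cv2.INTER_CUBIC)]))
E
```

```text
d cm [ 0.4019 -0.1102  0.1032] rot [-0.0014 -0.0006 -0.0007] | q [-0.6938  0.4701  0.3594  2.068  -0.2362  0.6516 -0.181 ] t 14.55 F [ 0.4653 -0.0886 -0.3936] w 15.08054226340992
```

View pics/g8.png

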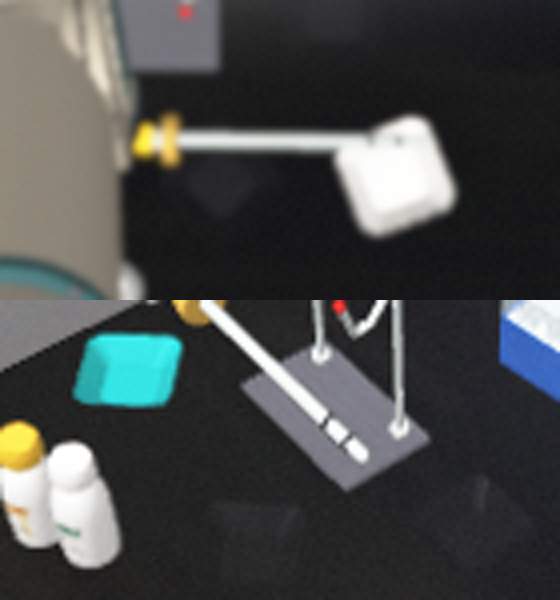

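Top: the rod runs from the collar (170,139) across to the boat, with bands at (372,140) and (398,140). Scene: bands at (326,420) and (345,438), tip at (365,455). Boat untouched. I'll triangulate level and tip.

```bash
python3 - <<'E'
from g import *
d=pickle.load(open("im4.pkl","rb"))
b2=point(d,[("top",[279.5,230]),("scene",[266.25,184.5])]);b1=point(d,[("top",[273,230]),("scene",[261.5,180])]);print(b1,b2)
s=d["scene"]["pixels"];h=cv2.cvtColor(s,cv2.COLOR_RGB2HSV)
m=(h[...,0]>10)&(h[...,0]<35)&(h[...,1]>80)&(h[...,2]>70)
for r in range(130,162): print(''.join('Y' if m[r,c] else '.' for c in range(205,245)),r)
st=ctrl.read_state(); g=st["eef_pos"]+R.from_euler('xyz',st["tool_rot"]).apply([0,0,54]); print(g)
for e in(-.05,-.025,0,.025,.05):  # rod pitch (dip at tip positive)
    G=R.from_euler('x',e); tip=g+G.apply([0,-199,4]); c=g+G.apply([0,-53,4])
    print(e,tip.round(),proj(d["scene"],[tip,c]).round(1).tolist(),"top",proj(d["top"],[tip,c]).round(1).tolist())
E
```

```text
(array([434.6,  -0.6, 208.3]), array([-0.3,  0.6,  0.6, -0.1])) (array([435. , -16.5, 208. ]), array([-0.3,  0.6,  0.5, -0.1]))
........................................ 130
...........Y............................ 131
...........YYY.......................... 132
...........YYYY......................... 133
............YYYY........................ 134
............YYYYYY...................... 135
............YYYYYYY..................... 136
............YYYYYYYY.................... 137
.............YYYYYYY.................... 138
.............YYYYYYYY................... 139
.............YYYYYYYYYY................. 140
..............YYYYYYYYYY................ 141
..............YYYYYYYYYY................ 142
..............YYYYYYYYYYYYYYY........... 143
..............YYYYYYYYYYYYYYYY.......... 144
...............YYYYYYYYYYYYYYYY......... 145
...............YYYYYYYYYYYYYYYYY........ 146
...............YYYYYYYYYYYYYYYYY........ 147
...............YYYYYYYYYYYYYYYYY........ 148
................YYYYYYYYYY..YYYY........ 149
..................YYYYYYY....YYY........ 150
..................YYYYYYY..
[... 257 characters left out ...]
.......................... 157
........................................ 158
........................................ 159
........................................ 160
........................................ 161
[434.6825 167.3436 200.9756]
-0.05 [435. -31. 215.] [[270.8, 186.4], [231.5, 149.9]] top [[285.5, 230.4], [225.1, 229.9]]
-0.025 [435. -31. 210.] [[271.0, 188.1], [231.6, 150.4]] top [[285.4, 230.7], [225.2, 229.9]]
0 [435. -32. 205.] [[271.1, 189.8], [231.7, 150.9]] top [[285.4, 230.9], [225.3, 230.0]]
0.025 [435. -32. 200.] [[271.2, 191.4], [231.8, 151.3]] top [[285.2, 231.2], [225.3, 230.1]]
0.05 [435. -32. 195.] [[271.3, 192.9], [231.9, 151.8]] top [[285.0, 231.4], [225.4, 230.1]]
```

Rod is level to within about 1°, tip at about (435,-31,205) over the boat centre (434,-28). I let it settle for half a second and hand in.

Emit:
{"api": "send_rows", "payload": {
  "rows": [
    [[0,0,0,0,0,0],[0,0,0,0,0,0],[0,0,0,0,0,0],[0,0,0,0,0,0],[0,0,0,0,0,0]]
  ]
}}

```text
clock: 15.15
eef_pos: [434.3, 169.1, 254.8]
tool_rot: [-3.139, 0.02, 1.573]
force: [-0.7, 0.2, -1.0]
width: 15.0
gripper_force: 59.8
```

```bash
python3 -c "
from cell import ctrl
s=ctrl.read_state();print(s['eef_pos'],abs(s['qd']).max(),s['gripper_force'])
print(ctrl.finish_job())"
```

```text
[434.2936487  169.09799758 254.75881891] 0.0018414170192534544 59.76335406303406
the job is handed in; nothing more can be done
None
```

I lifted the gauge off its hooks, pushed it down the tube until the collar stopped against the mouth, and drew it out. I handed in at about 15 s, still holding the rod level and still, its tip about 20 cm above the worktop over the white boat, with the boat and bystanders untouched as far as the pictures show.

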